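# Check the airbrush flask with the pocket pressure gauge

### The arm

A 6-joint arm with a two-finger parallel gripper is mounted at the origin on a cart in front of the work surface, level with it; the furniture and walls round the work are solid. World frame = base frame: x ahead of the robot, y to its left, z up, the work surface at z = 0. Lengths are in m, angles in rad, forces in N, time in s.
With the tool pointing down it reaches from about 0.3 to 0.825 m from the base axis. Payload 5.4 kg.
Tool frame: the origin (TCP) lies at the very end of the fingers, on their centre line; the grasp point (between the pads) lies 19 mm behind it; z points along the fingers, x is the direction in which the jaws open and shut, and the axes are right-handed (so a half turn about z gives the same grasp; the last joint's range is limited). The gripper opens to 92 mm and grips with 3 to 60 N. Pads are 20 mm wide; open, the fingers measure 128 mm over their backs; the gripper's body (75 mm by 189 mm) begins 69 mm behind the grasp point.
Start: joints at [-1.54, 0.158, 1.597, -0, 1.386, -0.21], TCP at [0.137, -0.558, 0.215] pointing down, gripper open.
Joint ranges: [-2.91, 2.91], [-0.94, 2.29], [0.18, 2.7], [-1.29, 4.43], [0.17, 2.64], [-3, 3]. Speed limits (rad/s): [2.57, 2.57, 3.14, 3.14, 3.14, 3.14].

### API

Orientations are given as a rotation vector (axis times angle).
In Python, from workcell import bot gives the robot as it stands. Calls block until the motion is done:
- bot.goto(position, orientation): joint-space move of the TCP to a pose.
- bot.line_to(position, rot=None, max_speed=0.15): straight line of the TCP; rot=None keeps the orientation; max_speed is the mean speed in m/s.
- bot.set_joints(angles): joint-space move.
- bot.set_gripper(opening, newtons=None): opening from 0.0 (shut) to 1.0 (fully open); newtons is the grip in N (None keeps the last); returns when the fingers have stopped.
- bot.hold(seconds).
- bot.inverse_kinematics(position, orientation): joint angles nearest the present ones, or None.
- bot.read_camera(name): name is "scene" or "top"; returns a dict with "pixels" (384x512x3 uint8, blue, green, red), "fx", "fy", "cx", "cy" (pixels), "k1" (the pictures are not rectified: a ray, as slopes to the right and down, at radius r is drawn at 1 + k1 r^2 times it, then the intrinsics apply), "R" (3x3) and "t" (3): a world point X has camera coordinates R X + t. Camera axes: x right, y down, z forward; pixel columns grow to the right and rows downward; lengths in m; the calibration is good to about 2 mm. A picture is of the moment at which its call begins. There is no depth.
A pose or a line that the arm cannot do raises bot.MotionError and nothing moves.
- bot.job_done(): hands the job in, once; it reports no verdict.
Readings, each from a call of its own:
- bot.current_clock(): time.
- bot.current_joints(): joint angles.
- bot.current_joint_vel(): joint speeds.
- bot.current_effort(): joint torques, N m.
- bot.current_ee_pos(): TCP position.
- bot.current_tool_rot(): TCP orientation.
- bot.current_contact_force(): force on the tool from outside, world axes, zero at the start.
- bot.current_ft_torque(): the same for the moment, N m.
- bot.current_opening(): opening from 0.0 (shut) to 1.0 (fully open).
Only numpy, scipy, OpenCV 4.12 (cv2) and the standard library are available. Lean on these libraries where they do the work, as an engineer would, in place of code of your own. Each camera call takes 0.05 s, during which the arm holds its last target.

### The job

Check that the compressed-air flask of the cocoa-butter airbrush still has pressure: take the red pocket gauge out of its wooden stand, set it upright over the valve stem on top of the flask and press it straight down until it is firmly sealed and its white rod has been pushed out, then hold it steady at a firm press of about 18 N for two seconds (never press beyond 24 N, the valve is delicate). Then put the gauge back upright in its stand, fully home, let go of it, and leave the other goods where they are.

Things in the scene. Friction and masses are not known exactly. Their poses are not given: they have to be found in the camera images.
- gauge_grip (a point): Point on the axis of the red pocket gauge in the middle of its red barrel (16 mm across, 44 mm long), the place to grasp; z axis up to the rod end. 64 mm above the mouth's edge, 20 mm below the barrel's top. A white rod with a 10 mm button stands 4.5 mm out of the top at rest and up to 15 mm more under pressure, so at most 40 mm above this point. Gauge 84 mm high, 0.13 kg.
- gauge: The same gauge: origin on its axis at the lower edge of its mouth, z axis up to the rod. Below the barrel is a steel head 40 mm high, 28 mm across (30 at the mouth). The mouth faces down: a bore of 17 mm (20 mm in its first 5 mm), 24 mm deep, ending in the seal ring with the rod's foot level in its middle. It starts upright in the stand.
- gauge_rod (a joint): How far the gauge's white rod has been pushed out (m), 0 at rest; a spring of 0.6 N/mm pulls it back in. On a charged flask it reads 0.007 to 0.015, depending on the flask's unknown pressure.
- flask: Squat aluminium air flask with a blue band, fixed, 66 mm across (80 at its foot). Origin on its axis at the counter top, z up. On the axis stands a steel neck, 21 mm across, out of it a brass valve stem, 14 mm across, tapered to 11 mm at its rim 40 mm above the neck; a 5 mm valve pin stands 14 mm out of the stem's rim. The gauge's mouth goes over pin and stem.
- stand: Dark wooden block fixed to the counter, 70 x 70 x 34 mm, with a round chamfered hole in its top, 34 mm across, 24 mm deep, in which the gauge's head stands. Origin at the centre of its underside, below the hole's centre; z up. The hole's floor, on which the gauge's mouth rests when fully home, is 10 mm above the counter.
- bell: Brass service bell, 83 mm across, 56 mm high, a bystander; origin at the centre of its underside.
- gold_box: Gold gift box with a red bow, 52 x 65 x 72 mm, a bystander; origin at the centre of its underside.
- blue_box: Dark blue gift box with a gold bow, 50 x 60 x 68 mm, a bystander; origin at the centre of its underside.
- blue_tin: Round dark blue tin with a gold lid, 63 mm across, 36 mm high, a bystander; origin at the centre of its underside.
- ribbon: Spool of gold ribbon lying flat, 57 mm across, 20 mm high, a bystander; origin at the centre of its underside.
- flask_shoulder (a point): Top of the flask's fixed shoulder on its axis, 64 mm above the counter. The neck is screwed in to an unknown height that no reading gives: stem rim 106 to 132 mm, pin tip 120 to 146 mm above the counter. Lowered, the gauge's rod foot meets the pin first (5 to 9 N push the rod out), up to 14 mm on the seal lands on the rim. From there the stem yields, 4 N more per mm, up to 12 mm.

How it is judged:
By the outcome, as a careful person would: the job done as asked, in the order asked, and still so for the second after the job is handed in, with the robot touching nothing.
It also fails if it takes over 58 s, if anything falls off the work surface, if the arm or the gripper's body presses on something with over 40 N, if the wrist force passes 120 N, or if a joint passes its speed limit or range.

## Working session

There is one attempt and no reset: what is moved stays moved. The work goes in short steps, each a Python script; the robot and the scene stay as the last script left them, time stands still between calls to the robot, and variables do not carry over. Pictures are saved under pics/ and viewed, and the job is handed in when it is done.

```bash
ls; mkdir -p pics; python3 - <<'E'
from workcell import bot
import cv2
for n in ("scene","top"):
    d=bot.read_camera(n)
    cv2.imwrite(f"pics/{n}0.png",d["pixels"])
    print(n,{k:(v if k!="pixels" else None) for k,v in d.items()})
print(bot.current_clock(),bot.current_tool_rot(),bot.current_contact_force())
E
```

```text
pics
scene {'pixels': None, 'fx': 368.79741168069273, 'fy': 368.79741168069273, 'cx': 258.64001407898706, 'cy': 193.42000529731652, 'k1': -0.02031056902281789, 'R': array([[-0.89080444, -0.45413648,  0.01508326],
       [-0.2253564 ,  0.41273273, -0.88253396],
       [ 0.39456551, -0.78956428, -0.47000671]]), 't': array([0.48175921, 0.21950969, 0.72969039])}
top {'pixels': None, 'fx': 367.47899404471093, 'fy': 367.47899404471093, 'cx': 258.6868244865954, 'cy': 186.9153117855005, 'k1': -0.04009136900187571, 'R': array([[-7.88533851e-02, -9.96886185e-01, -2.77363480e-04],
       [-9.71390230e-01,  7.68991797e-02, -2.24694318e-01],
       [ 2.24015991e-01, -1.74484794e-02, -9.74429262e-01]]), 't': array([0.01807369, 0.57726275, 0.78888049])}
0.1 [-2.47115189e+00  1.93779135e+00  1.77032657e-03] [-0.0884193   0.69618494  0.02507792]
```

View pics/scene0.png

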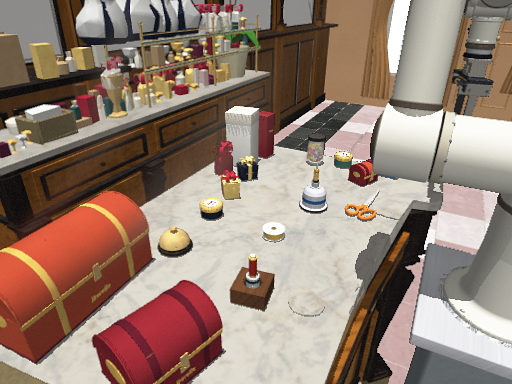

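View pics/top0.png

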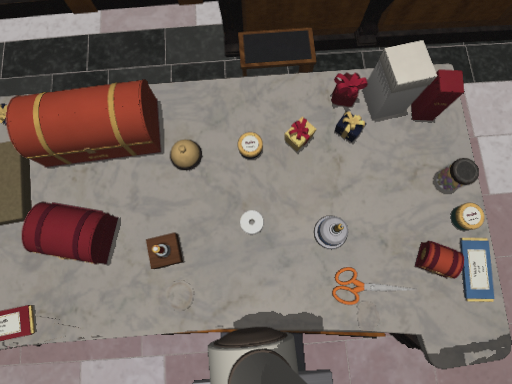

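The scene picture shows the gauge in its stand at about (253,270) and the flask at (315,190). In the top picture the stand is at about (164,250) and the flask at (331,232). I'll enlarge both.

```bash
python3 - <<'E'
import cv2,numpy as np
s=cv2.imread("pics/scene0.png");t=cv2.imread("pics/top0.png")
def crop(im,x,y,w=50,h=50,k=8):
    c=cv2.resize(im[y:y+h,x:x+w],None,fx=k,fy=k,interpolation=cv2.INTER_CUBIC)
    for i in range(0,w,10):
        cv2.line(c,(i*k,0),(i*k,6),(0,0,255),1);cv2.putText(c,str(x+i),(i*k,18),0,.4,(0,0,255))
    for i in range(0,h,10):
        cv2.line(c,(0,i*k),(6,i*k),(0,0,255),1);cv2.putText(c,str(y+i),(8,i*k+4),0,.4,(0,0,255))
    return c
cv2.imwrite("pics/t1.png",np.hstack([crop(t,140,225),crop(t,306,207)]))
cv2.imwrite("pics/s1.png",np.hstack([crop(s,225,250,50,60),crop(s,290,162,50,60)]))
E
```

```text
(no output)
```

View pics/t1.png

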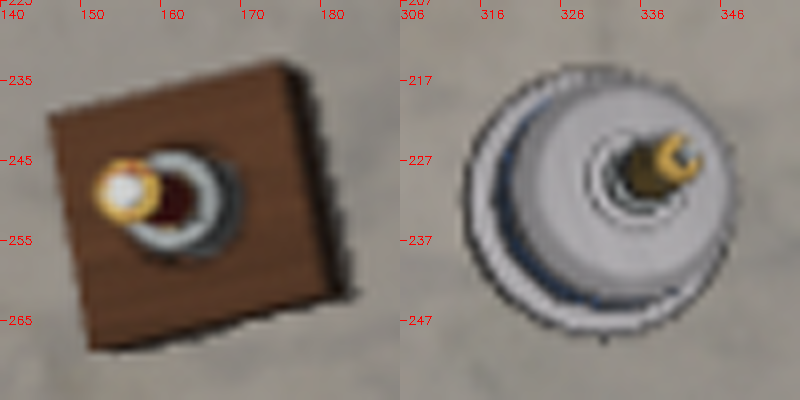

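View pics/s1.png

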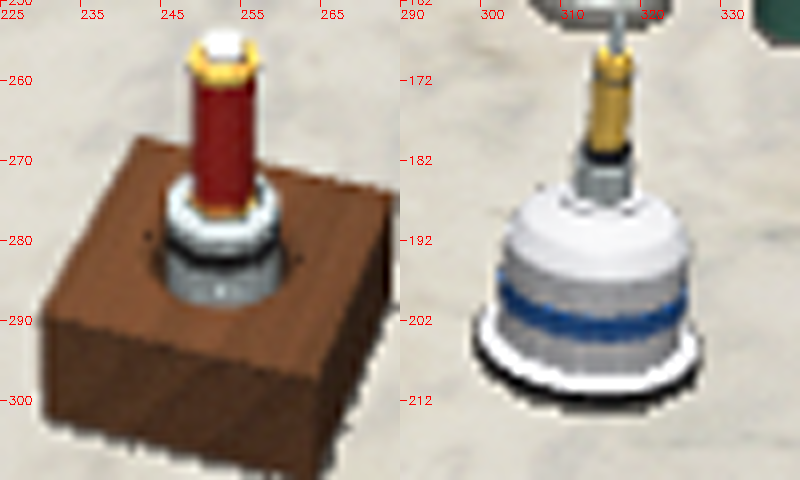

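```bash
cat > h.py <<'E'
import numpy as np, cv2
from workcell import bot
from scipy.optimize import least_squares
from scipy.spatial.transform import Rotation as Ro
CAM={}
def cam(n):
    d=bot.read_camera(n); CAM[n]=d; return d
def proj(d,X):
    c=d["R"]@np.asarray(X,float)+d["t"]; s=c[:2]/c[2]; s=s*(1+d["k1"]*(s@s))
    return np.array([d["fx"]*s[0]+d["cx"],d["fy"]*s[1]+d["cy"]])
def onz(d,p,z,x0=(0.4,0)):
    r=least_squares(lambda q:proj(d,[q[0],q[1],z])-p,x0); return r.x
def tri(obs):
    r=least_squares(lambda X:np.concatenate([proj(d,X)-p for d,p in obs]),[0.4,0,0.1]); return r.x,np.sqrt((r.fun**2).mean())
def crop(im,x,y,w=50,h=60,k=8):
    c=cv2.resize(im[y:y+h,x:x+w],None,fx=k,fy=k,interpolation=cv2.INTER_CUBIC)
    for i in range(0,w,10):
        cv2.line(c,(i*k,0),(i*k,6),(0,0,255),1);cv2.putText(c,str(x+i),(i*k,18),0,.4,(0,0,255))
    for i in range(0,h,10):
        cv2.line(c,(0,i*k),(6,i*k),(0,0,255),1);cv2.putText(c,str(y+i),(8,i*k+4),0,.4,(0,0,255))
    return c
E
python3 - <<'E'
from h import *
s=cam("scene");t=cam("top")
print("button top z.0985", onz(t,(155.2,248.3),.0985), onz(s,(252.3,254.9),.0985))
print(tri([(t,(155.2,248.3)),(s,(252.3,254.9))]))
# stand top corners in top image
C=[(146.2+0,238.9),(175.5,232.5),(181.5,261),(150.8,268.2)]
P=[onz(t,p,.034) for p in C]
print("stand",P,np.mean(P,0),[np.linalg.norm(P[i]-P[i-1]) for i in range(4)])
C=[(242,267.5),(274,274),(264,297),(230,288.5)]
P=[onz(s,p,.034) for p in C]
print("stand s",P,np.mean(P,0),[np.linalg.norm(P[i]-P[i-1]) for i in range(4)])
print("stem",tri([(t,(340.3,226.5)),(s,(316.1,168.2))]))
for z in (0,.01): print("foot",z,onz(t,(330.5,231.7),z))
for p in ((313.4,231.7),(347.6,231.7),(330.5,214.6),(330.5,248.8)): print(onz(t,p,0.005))
for X in ((.27,.2,.0),): print(proj(t,X),proj(s,X))
E
```

```text
button top z.0985 [0.45132929 0.20665665] [0.45052811 0.20680239]
(array([0.45098257, 0.2065686 , 0.09825886]), np.float64(0.12058736978741473))
stand [array([0.48012767, 0.24513561]), array([0.48988319, 0.17573689]), array([0.42285475, 0.16387923]), array([0.41181683, 0.23544483])] [0.45117061 0.20504914] [np.float64(0.06899480071013535), np.float64(0.07008103853388785), np.float64(0.06806920601970272), np.float64(0.07241180831197536)]
stand s [array([0.48843348, 0.1798853 ]), array([0.42117113, 0.16715204]), array([0.41025241, 0.23511379]), array([0.47820543, 0.2453066 ])] [0.44951561 0.20686443] [np.float64(0.06621600035350676), np.float64(0.06845699186676356), np.float64(0.06883326001878701), np.float64(0.06871321394223853)]
stem (array([ 0.46471276, -0.19319101,  0.11805212]), np.float64(0.038028512138700676))
foot 0 [ 0.46609638 -0.19489451]
foot 0.01 [ 0.46519874 -0.19286555]
[ 0.4690044  -0.15235058]
[ 0.46226432 -0.23549659]
[ 0.50734553 -0.19896505]
[ 0.42475497 -0.18892389]
[171.41328657 329.23108363] [340.1288081  324.09812622]
```

The two views agree to within about 1 mm. The gauge is at (0.451, 0.2066), the stand at (0.4505, 0.206) and the flask at (0.4648, -0.193). The stem rim comes out at about 0.118, which is inside its 0.106–0.132 range. Next I'll pick up the gauge.

```bash
python3 - <<'E'
from h import *
t=cam("top")
print("chest edge", onz(t,(117,240),.1), onz(t,(112,262),.1))
D=[np.pi,0,0]
bot.goto([.451,.2066,.20],D); print(bot.current_clock(),bot.current_joints().round(3) if hasattr(bot.current_joints(),'round') else bot.current_joints())
bot.line_to([.451,.2066,.056],max_speed=.12)
print(bot.current_ee_pos(),bot.current_contact_force(),bot.current_clock())
s=cam("scene");t=cam("top")
cv2.imwrite("pics/g1.png",np.hstack([crop(s["pixels"],210,215,70,90,5),crop(t["pixels"],125,205,80,90,5)]))
E
```

```text
chest edge [0.4753085  0.28928949] [0.42897307 0.30000561]
3.1583 [ 0.184 -0.037  1.831 -0.     1.348  0.185]
[0.45172956 0.20674749 0.05680256] [ 0.18791761 -0.09867861  0.00588229] 4.5083
```

View pics/g1.png

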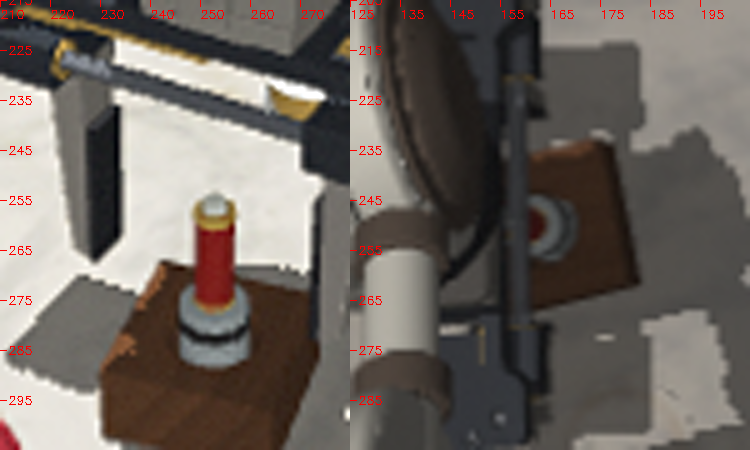

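The gauge stands centred between the open fingers, with the barrel at about scene (252,262). I'll close and lift.

```bash
python3 - <<'E'
from h import *
bot.set_gripper(0.0,50)
f=[]
for i in range(5): f.append(bot.current_contact_force()); bot.hold(.02)
print("closed",bot.current_opening()*92,np.mean(f,0),bot.current_clock())
p=np.array(bot.current_ee_pos());print(p)
bot.line_to([.451,.2066,.225],max_speed=.12)
bot.hold(.2)
f=[]
for i in range(10): f.append(bot.current_contact_force()); bot.hold(.02)
print("lifted",bot.current_opening()*92,np.mean(f,0),bot.current_ee_pos(),bot.current_clock())
s=cam("scene");t=cam("top")
cv2.imwrite("pics/g2.png",s["pixels"][100:320,150:370].repeat(3,0).repeat(3,1)[:600])
bot.goto([.4648,-.193,.225],[np.pi,0,0])
bot.hold(.3)
f=[]
for i in range(10): f.append(bot.current_contact_force()); bot.hold(.02)
print("over flask",np.mean(f,0),bot.current_ee_pos(),bot.current_tool_rot(),bot.current_clock())
s=cam("scene");t=cam("top")
cv2.imwrite("pics/g3.png",np.hstack([crop(s["pixels"],275,115,80,100,5),crop(t["pixels"],285,180,80,100,5)]))
E
```

```text
closed 14.911034807864823 [ 0.09019509  0.11455306 -0.23181467] 5.8333
[0.45095109 0.20658316 0.05593475]
lifted 15.234057415651696 [ 0.10958611 -0.04826639 -1.17014106] [0.45092977 0.2066046  0.22485136] 7.7583
over flask [ 0.1257386   0.13107847 -1.2523503 ] [ 0.46487131 -0.19279978  0.224995  ] [-3.14157344e+00 -6.63296177e-04  2.83737421e-05] 9.8083
```

View pics/g3.png

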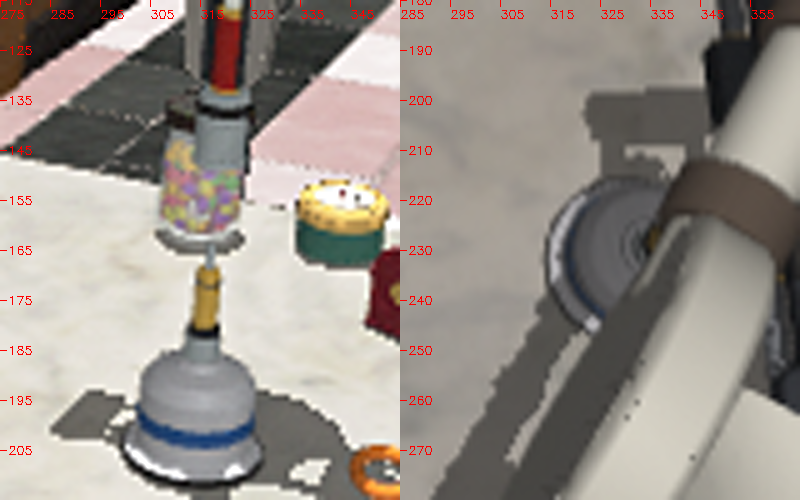

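View pics/g2.png

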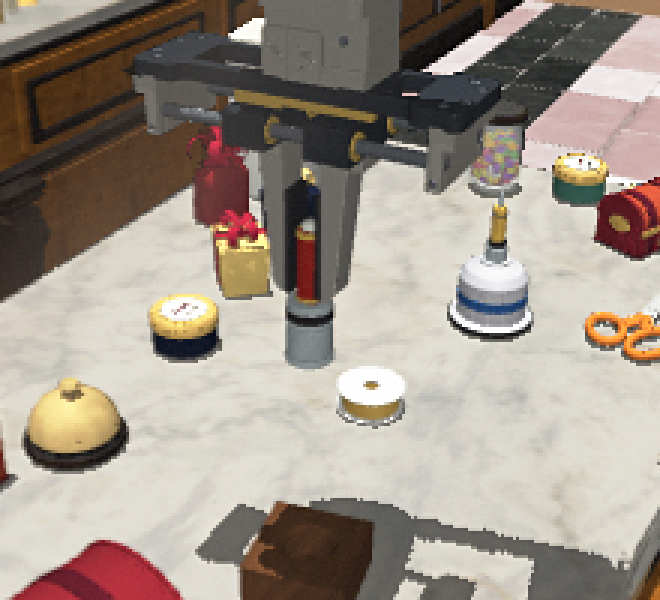

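The gauge hangs straight, with its mouth at about scene (318.5,148). Before lowering I'll compare its axis with the stem's at higher zoom.

```bash
python3 - <<'E'
from h import *
s=cam("scene")
cv2.imwrite("pics/g4.png",np.hstack([crop(s["pixels"],295,120,45,55,10)]))
p=np.array(bot.current_ee_pos());print(p)
for z in (.179,.22,): print("pred gauge",z,proj(s,[p[0],p[1],z]))
for z in (.064,.08,.118,.132): print("pred stem",z,proj(s,[.4647,-.1932,z]))
print("dpx/mm x,y:",proj(s,[.4747,-.193,.15])-proj(s,[.4647,-.193,.15]),proj(s,[.4647,-.183,.15])-proj(s,[.4647,-.193,.15]))
E
```

```text
[ 0.4648041  -0.19298447  0.22500538]
pred gauge 0.179 [317.98760073 147.28591443]
pred gauge 0.22 [319.39725528 132.51874597]
pred stem 0.064 [314.35376179 185.78931211]
pred stem 0.08 [314.84652484 180.67035376]
pred stem 0.118 [316.04424459 168.20921498]
pred stem 0.132 [316.49549402 163.50741698]
dpx/mm x,y: [-3.51454474 -0.69107711] [-1.22635651  1.2516928 ]
```

View pics/g4.png

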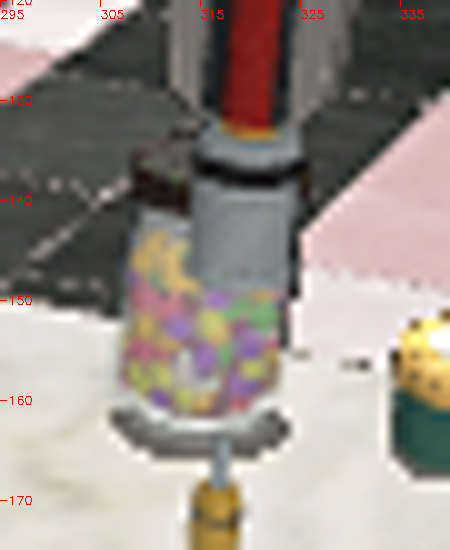

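```bash
python3 - <<'E'
from h import *
s=cam("scene")
for z in (.179,.185,.219,.235): print("pred gauge",z,proj(s,[.4509,.2066,z]),proj(s,[.4648,-.193,z]))
g=cv2.imread("pics/g2.png")[::3,::3]
cv2.imwrite("pics/g5.png",np.hstack([cv2.resize(g[70:125,80:125],None,fx=10,fy=10,interpolation=cv2.INTER_CUBIC)]))
for r in (195,205,210,215): print(r, [tuple(x) for x in g[r-100,243-150:264-150].astype(int).sum(1).reshape(-1,1)])
E
```

```text
pred gauge 0.179 [252.48090998 218.65767098] [317.99097058 147.28435864]
pred gauge 0.185 [252.5051242  215.79665436] [318.19408907 145.15898466]
pred gauge 0.219 [252.64667104 199.10652336] [319.36567862 132.88438833]
pred gauge 0.235 [252.7159365 190.9604494] [319.92939432 126.96899904]
195 [(np.int64(323),), (np.int64(264),), (np.int64(125),), (np.int64(82),), (np.int64(72),), (np.int64(128),), (np.int64(145),), (np.int64(165),), (np.int64(180),), (np.int64(186),), (np.int64(178),), (np.int64(136),), (np.int64(97),), (np.int64(139),), (np.int64(313),), (np.int64(315),), (np.int64(314),), (np.int64(306),), (np.int64(377),), (np.int64(241),), (np.int64(225),)]
205 [(np.int64(632),), (np.int64(667),), (np.int64(251),), (np.int64(45),), (np.int64(67),), (np.int64(132),), (np.int64(217),), (np.int64(314),), (np.int64(314),), (np.int64(321),), (np.int64(415),), (np.int64(424),), (np.int64(326),), (np.int64(242),), (np.int64(228),), (np.int64(97),), (np.int64(55),), (np.int64(31),), (np.int64(490),), (np.int64(646),), (np.int64(649),)]
210 [(np.int64(656),), (np.int64(676),), (np.int64(423),), (np.int64(318),), (np.int64(363),), (np.int64(362),), (np.int64(363),), (np.int64(371),), (np.int64(379),), (np.int64(387),), (np.int64(400),), (np.int64(402),), (np.int64(377),), (np.int64(360),), (np.int64(349),), (np.int64(362),), (np.int64(341),), (np.int64(259),), (np.int64(630),), (np.int64(649),), (np.int64(650),)]
215 [(np.int64(659),), (np.int64(681),), (np.int64(416),), (np.int64(316),), (np.int64(358),), (np.int64(368),), (np.int64(393),), (np.int64(406),), (np.int64(395),), (np.int64(401),), (np.int64(407),), (np.int64(399),), (np.int64(381),), (np.int64(378),), (np.int64(375),), (np.int64(359),), (np.int64(321),), (np.int64(249),), (np.int64(622),), (np.int64(644),), (np.int64(638),)]
```

View pics/g5.png

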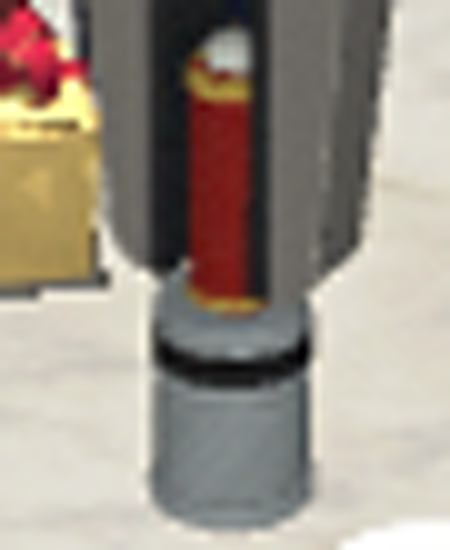

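```bash
python3 - <<'E'
from h import *
s=cam("scene")
I=s["pixels"].astype(int)
for r in (127,136,140,143,146): print(r,[tuple(map(int,v)) for v in I[r,310:328]])
for r in (172,176,168): print(r,[tuple(map(int,v)) for v in I[r,310:323]])
E
```

```text
127 [(55, 57, 54), (51, 52, 51), (117, 126, 128), (106, 113, 118), (107, 114, 118), (55, 57, 57), (39, 37, 34), (26, 26, 32), (26, 29, 109), (25, 29, 120), (26, 27, 125), (27, 33, 130), (34, 34, 80), (32, 27, 27), (109, 113, 116), (110, 114, 117), (106, 112, 115), (131, 139, 142)]
136 [(84, 98, 95), (87, 96, 95), (74, 77, 76), (84, 89, 91), (37, 39, 40), (20, 19, 19), (22, 21, 20), (51, 50, 50), (83, 84, 80), (114, 112, 107), (122, 120, 116), (124, 123, 116), (90, 90, 86), (84, 85, 82), (27, 26, 26), (23, 17, 21), (65, 67, 66), (61, 64, 64)]
140 [(32, 33, 34), (28, 31, 39), (27, 32, 42), (24, 27, 39), (100, 99, 94), (115, 114, 108), (132, 133, 127), (132, 129, 123), (132, 133, 125), (135, 132, 126), (141, 138, 132), (139, 137, 131), (131, 132, 125), (137, 138, 130), (104, 105, 100), (53, 57, 53), (48, 50, 47), (87, 89, 94)]
143 [(120, 157, 171), (121, 156, 171), (149, 147, 149), (134, 132, 133), (108, 105, 101), (117, 117, 110), (130, 128, 123), (136, 135, 129), (142, 143, 135), (146, 146, 139), (146, 146, 140), (141, 141, 134), (135, 135, 126), (128, 127, 120), (60, 63, 60), (201, 2
[... 316 characters left out ...]
, (209, 215, 231), (186, 188, 213)]
172 [(217, 224, 229), (221, 229, 233), (225, 232, 235), (185, 200, 207), (71, 117, 139), (57, 109, 135), (69, 102, 118), (66, 99, 116), (51, 85, 100), (225, 232, 234), (223, 229, 233), (215, 223, 226), (211, 220, 222)]
176 [(219, 228, 232), (220, 228, 232), (227, 234, 236), (144, 171, 181), (63, 121, 147), (60, 132, 164), (65, 141, 175), (59, 134, 168), (89, 139, 161), (222, 228, 231), (222, 228, 231), (219, 226, 230), (218, 227, 230)]
168 [(210, 221, 227), (211, 222, 226), (207, 220, 225), (213, 224, 228), (172, 190, 201), (60, 115, 141), (140, 138, 134), (118, 130, 130), (128, 164, 182), (221, 229, 233), (221, 229, 233), (221, 226, 231), (216, 224, 227)]
```

Gauge and stem axes agree within about 1 mm. I'll lower in steps, watching the force at each one.

```bash
cat >> h.py <<'E'
def F(n=4,dt=.01):
    f=[]
    for i in range(n):
        f.append(bot.current_contact_force()); bot.hold(dt)
    return np.mean(f,0)
E
python3 - <<'E'
from h import *
X,Y=.4652,-.1931
bot.line_to([X,Y,.182],max_speed=.1); bot.hold(.15)
f0=F(8); print("f0",f0,bot.current_clock())
z=.182
while z>.145:
    z-=.002 if z>.157 else .001
    bot.line_to([X,Y,z],max_speed=.04); f=F(2)-f0
    p=bot.current_ee_pos()
    print(round(z,4),np.round(f,2),np.round(p,4),round(bot.current_clock(),2))
    if np.hypot(f[0],f[1])>3 or f[2]>4: break
E
```

```text
f0 [ 0.07581179  0.1261871  -1.29474718] 10.8583
0.18 [-0.75 -0.37 -0.21] [ 0.4651 -0.1931  0.18  ] 11.12
0.178 [0.11 0.14 0.06] [ 0.4651 -0.193   0.1778] 11.39
0.176 [-0.25 -0.23  0.07] [ 0.4651 -0.1931  0.1759] 11.66
0.174 [ 0.   -0.38  0.22] [ 0.4651 -0.193   0.1739] 11.93
0.172 [0.06 0.14 0.29] [ 0.4651 -0.193   0.1718] 12.19
0.17 [ 0.27 -0.15  0.52] [ 0.4651 -0.193   0.1699] 12.46
0.168 [-0.57  0.77  0.19] [ 0.4651 -0.193   0.1678] 12.72
0.166 [0.3  0.   0.47] [ 0.4651 -0.1931  0.1658] 12.99
0.164 [-0.33 -0.15  0.01] [ 0.4651 -0.193   0.1639] 13.26
0.162 [-0.28  0.08  0.04] [ 0.4651 -0.193   0.1618] 13.53
0.16 [0.54 0.14 0.22] [ 0.4651 -0.193   0.1599] 13.79
0.158 [-0.17 -0.31 -0.24] [ 0.4651 -0.1931  0.1579] 14.06
0.156 [0.27 0.13 0.1 ] [ 0.4651 -0.193   0.1559] 14.32
0.155 [0.3  0.05 0.31] [ 0.4652 -0.1931  0.1549] 14.59
0.154 [ 0.43  0.14 -0.36] [ 0.4651 -0.1931  0.1539] 14.86
0.153 [-0.18 -0.23  0.45] [ 0.4653 -0.1932  0.1532] 15.12
0.152 [-0.02 -0.23  0.61] [ 0.4653 -0.1932  0.1521] 15.39
0.151 [ 0.1  -0.41  1.69] [ 0.4653 -0.1932  0.1511] 15.66
0.15 [ 0.49 -0.21  2.82] [ 0.4653 -0.1932  0.1501] 15.93
0.149 [ 0.12 -0.11  3.02] [ 0.4653 -0.1932  0.1491] 16.19
0.148 [-0.21  0.42  4.21] [ 0.4653 -0.1932  0.1481] 16.46
```

Contact began near TCP z 0.152 with no lateral force, so the mouth is over the stem. I'll keep pressing down.

```bash
python3 - <<'E'
from h import *
X,Y=.4652,-.1931
f0=np.array([.08,.13,-1.27])
z=.148
while z>.125:
    z-=.001 if z>.1415 else .0005
    bot.line_to([X,Y,z],max_speed=.04); f=F(3)-f0
    p=bot.current_ee_pos()
    print(round(z,4),np.round(f,2),np.round(p,4),round(bot.current_clock(),2))
    if np.hypot(f[0],f[1])>5 or f[2]>14.5: break
E
```

```text
0.147 [ 0.62 -0.5   4.33] [ 0.4653 -0.1932  0.1471] 16.73
0.146 [-0.39 -0.48  4.71] [ 0.4653 -0.1932  0.1461] 17.01
0.145 [ 0.25 -0.29  5.79] [ 0.4653 -0.1932  0.1451] 17.28
0.144 [ 0.26 -0.09  6.21] [ 0.4653 -0.1932  0.1441] 17.56
0.143 [-0.75 -0.26  6.31] [ 0.4653 -0.1932  0.1432] 17.83
0.142 [-0.09 -0.38  6.62] [ 0.4653 -0.1932  0.1422] 18.11
0.141 [ 0.05 -0.21  6.25] [ 0.4653 -0.1932  0.1412] 18.38
0.1405 [0.35 0.29 6.33] [ 0.4653 -0.1932  0.1407] 18.66
0.14 [-0.52 -0.06  6.04] [ 0.4653 -0.1932  0.1402] 18.93
0.1395 [ 0.3  -0.52  6.69] [ 0.4653 -0.1932  0.1397] 19.21
0.139 [-0.48 -0.15  7.12] [ 0.4654 -0.1932  0.1393] 19.48
0.1385 [-0.22 -0.26  8.26] [ 0.4654 -0.1932  0.139 ] 19.76
0.138 [-0.65  0.12  9.26] [ 0.4654 -0.1933  0.1387] 20.03
0.1375 [-0.86  0.85 10.35] [ 0.4654 -0.1933  0.1384] 20.31
0.137 [-1.86  1.05 10.6 ] [ 0.4655 -0.1933  0.138 ] 20.58
0.1365 [-1.93  1.08 13.23] [ 0.4655 -0.1934  0.1378] 20.86
0.136 [-2.26  1.7  13.64] [ 0.4655 -0.1933  0.1374] 21.13
0.1355 [-3.08  1.4  14.97] [ 0.4656 -0.1934  0.1371] 21.41
```

The seal landed near z 0.1395, after which the force slope steepened. A small lateral force is building up, so I'll offset for it and finish at 18 N.

```bash
python3 - <<'E'
from h import *
f0=np.array([.08,.13,-1.27])
X,Y,z=.4648,-.1928,.1355
bot.line_to([X,Y,z],max_speed=.04); f=F(8)-f0; print(np.round(f,2))
for i in range(8):
    e=18.2-f[2]
    if abs(e)<.4: break
    z-=np.clip(e/2.9*.8e-3,-.0008,.0008)
    bot.line_to([X,Y,z],max_speed=.04); f=F(10)-f0
    print(round(z,5),np.round(f,2),np.round(bot.current_ee_pos(),4),round(bot.current_clock(),2))
E
```

```text
[-1.93  1.44 13.99]
0.1347 [-2.47  1.37 16.13] [ 0.4655 -0.1933  0.1367] 22.06
0.13413 [-3.16  1.65 17.37] [ 0.4656 -0.1934  0.1364] 22.39
0.1339 [-3.21  1.61 17.6 ] [ 0.4656 -0.1934  0.1363] 22.73
0.13374 [-3.22  2.07 18.01] [ 0.4656 -0.1934  0.1362] 23.06
```

```bash
python3 - <<'E'
from h import *
f0=np.array([.08,.13,-1.27])
t0=bot.current_clock()
for i in range(6):
    bot.hold(.35); print(np.round(F(8)-f0,2),round(bot.current_clock()-t0,2))
s=cam("scene");t=cam("top");cv2.imwrite("pics/p1.png",np.hstack([crop(s["pixels"],285,135,60,85,6),crop(t["pixels"],300,190,60,85,6)]))
print(bot.current_opening()*92,bot.current_ee_pos(),bot.current_clock())
E
```

```text
[-2.85  1.94 17.95] 0.42
[-3.06  1.86 18.08] 0.83
[-3.15  1.94 18.13] 1.25
[-3.32  1.91 17.86] 1.67
[-3.17  1.9  18.04] 2.08
[-3.37  1.78 18.02] 2.5
15.122648747008874 [ 0.46562621 -0.19339847  0.13613531] 25.6583
```

View pics/p1.png

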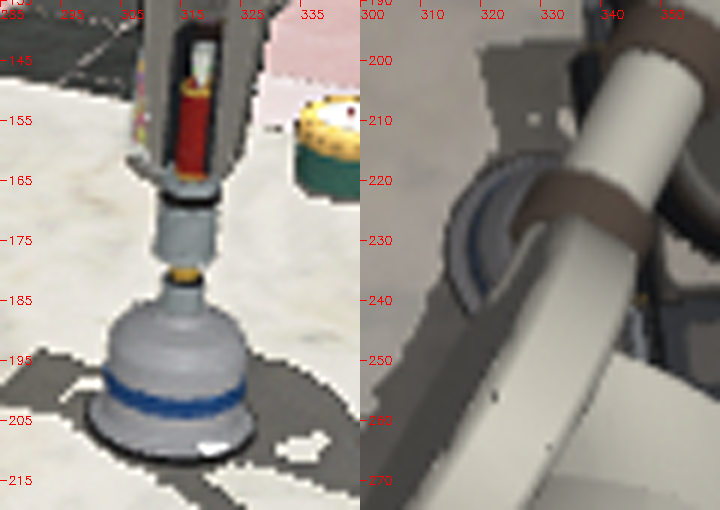

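In the scene view the white rod stands well out of the barrel, at about (317,141–149), and the force stayed near 18.0 N for 2.5 s. Now I'll retract, return above the stand, and check how the gauge sits in the grip.

```bash
python3 - <<'E'
from h import *
bot.line_to([.4652,-.1931,.16],max_speed=.04)
print(np.round(F(4),2))
bot.line_to([.4652,-.1931,.225],max_speed=.1)
bot.goto([.4507,.2064,.225],[np.pi,0,0]); bot.hold(.2)
print(np.round(F(8),2),bot.current_ee_pos(),bot.current_clock())
s=cam("scene");cv2.imwrite("pics/r1.png",cv2.resize(s["pixels"][170:225,230:275],None,fx=10,fy=10,interpolation=cv2.INTER_CUBIC))
E
```

```text
[-0.27  0.18 -1.15]
[-0.05  0.35 -0.85] [0.45101151 0.2057956  0.22500453] 29.05
```

View pics/r1.png

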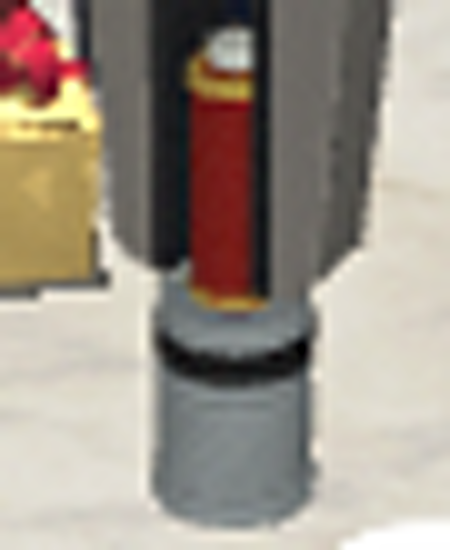

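The gauge sits in the grip as it did before, with the mouth bottom at the same row and the rod back in. I'll insert it into the stand.

```bash
python3 - <<'E'
from h import *
X,Y=.4507,.2064
bot.line_to([X,Y,.085],max_speed=.12); bot.hold(.1)
f0=F(8); print(f0,bot.current_ee_pos())
z=.085
while z>.053:
    z-=.003 if z>.0625 else .001
    bot.line_to([X,Y,z],max_speed=.04); f=F(3)-f0
    print(round(z,4),np.round(f,2),np.round(bot.current_ee_pos(),4),round(bot.current_clock(),2))
    if np.hypot(f[0],f[1])>4 or f[2]>3: break
s=cam("scene");cv2.imwrite("pics/r2.png",crop(s["pixels"],220,225,60,80,7))
E
```

```text
[ 0.02923414 -0.20290687 -1.12486338] [0.45124488 0.20650033 0.08568705]
0.082 [ 0.24  0.16 -0.47] [0.4505 0.2064 0.0819] 30.86
0.079 [-0.33  0.32  0.09] [0.4505 0.2064 0.0788] 31.13
0.076 [ 0.01  0.46 -0.47] [0.4505 0.2064 0.0758] 31.41
0.073 [-0.2   0.33 -0.59] [0.4505 0.2064 0.0728] 31.68
0.07 [-0.25 -0.13 -0.03] [0.4506 0.2064 0.0698] 31.96
0.067 [ 0.04 -0.01  0.38] [0.4506 0.2064 0.0668] 32.23
0.064 [ 0.31  0.39 -0.02] [0.4506 0.2064 0.0639] 32.51
0.061 [0.07 0.19 0.07] [0.4505 0.2064 0.0608] 32.78
0.06 [ 0.01  0.32 -0.19] [0.4507 0.2064 0.06  ] 33.06
0.059 [ 0.49  0.2  -0.99] [0.4506 0.2064 0.0589] 33.33
0.058 [-0.05  0.09 -0.4 ] [0.4506 0.2064 0.0579] 33.61
0.057 [ 0.05  0.46 -0.68] [0.4507 0.2064 0.0569] 33.88
0.056 [-0.65 -0.08 -0.07] [0.4506 0.2064 0.0559] 34.16
0.055 [-2.29 -0.47  7.79] [0.4509 0.2064 0.0559] 34.43
```

View pics/r2.png

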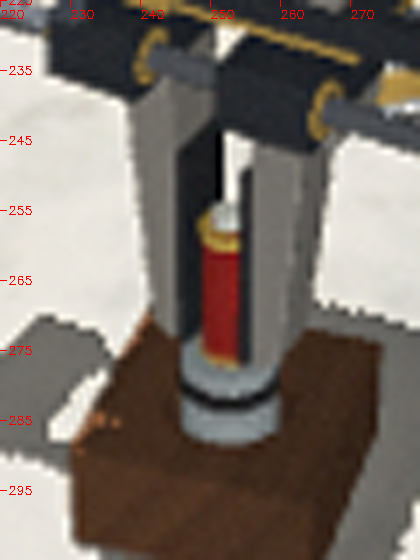

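Floor contact came at TCP z 0.0559, the same height as at pickup, so the gauge is fully home. I'll release and retreat.

```bash
python3 - <<'E'
from h import *
bot.line_to([.4507,.2064,.0557],max_speed=.04); print(np.round(F(4),2))
bot.set_gripper(0.6,10); bot.hold(.2); print(bot.current_opening())
bot.line_to([.4507,.2064,.22],max_speed=.12)
bot.goto([.3,-.45,.3],[np.pi,0,0])
bot.hold(.3)
print(bot.current_clock())
s=cam("scene");t=cam("top")
cv2.imwrite("pics/e_s.png",s["pixels"]);cv2.imwrite("pics/e_t.png",t["pixels"])
cv2.imwrite("pics/e1.png",np.hstack([crop(s["pixels"],225,245),crop(t["pixels"],140,220)]))
E
```

```text
[-0.9  -0.27  2.17]
0.5985528274009959
39.925
```

View pics/e1.png

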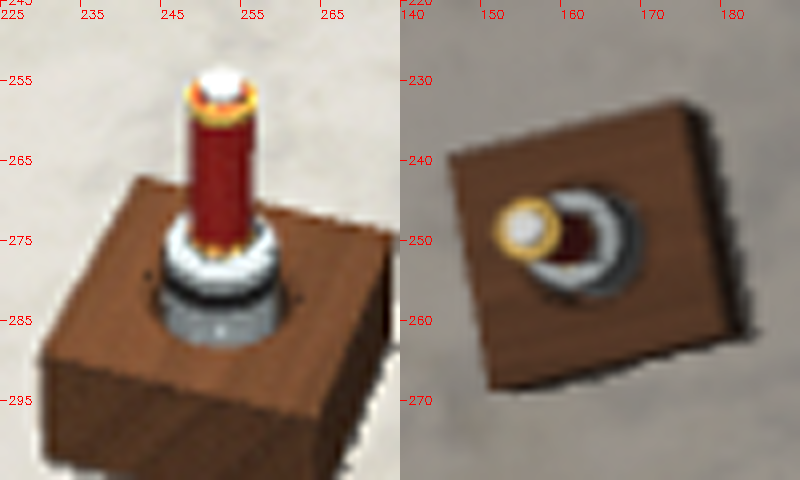

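View pics/e_t.png

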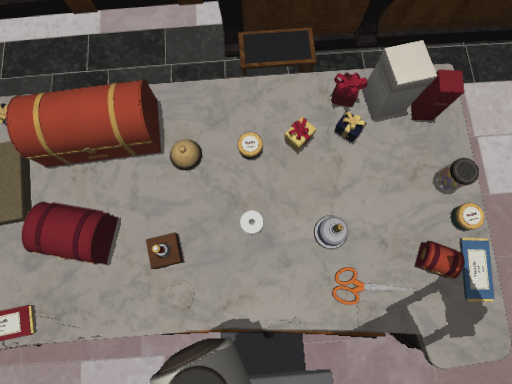

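View pics/e_s.png

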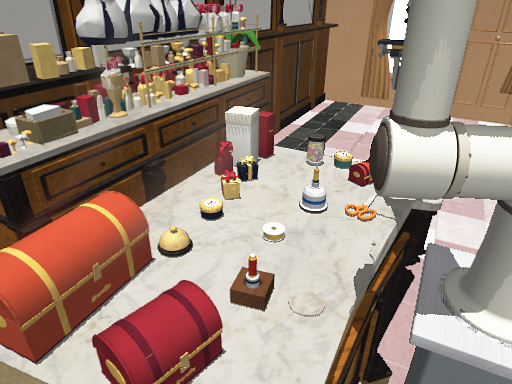

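The gauge stands upright in its stand, with its button at top (155.5,248) and scene (252,255), the same as at the start. The other goods are where they were and the robot is clear, so I'm handing the job in.

```bash
python3 -c "
from workcell import bot
print(bot.current_contact_force(),bot.current_clock()); bot.job_done()"
```

```text
[-0.18748977  0.09115961 -0.21808974] 40.025
the job is handed in; nothing more can be done
```

The flask still has pressure: with the gauge pressed and sealed on its valve, the white rod stood clearly out in the camera picture. I handed the job in at about 40 s, against the 58 s limit.

- **Pressing:** I took the gauge from its stand and lowered it over the valve stem. The rod's foot met the pin at about TCP z 0.152 and the seal landed at about 0.1395. I then held it at 17.9–18.1 N for 2.5 s; no reading went above about 18.1 N.
- **Return:** I put the gauge back and it touched the floor of the hole at TCP z 0.0559, the same height as at pickup. I let go and moved the arm clear. The last pictures show the gauge upright, its button at the starting pixels in both views, and the other goods where they were.
- **Less certain:**
    - During the hold there was a steady sideways force of about 3–4 N that my small offset did not remove.
    - I did not measure how far the rod came out; I only saw that it was out.
    - Above the flask, the gauge's mouth appeared about 0.8 pixel off the predicted position. It still went on without sideways force.

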